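# Snap a bearing cap home with a hand pusher

## Task

Finish the bearing block: take the blue-handled pusher out of its holder and, with it, press the loose orange cap straight down into the round recess until it snaps in and is fully home, flush with the top of the block, then bed it by keeping it pressed there with about 15 newtons for one second; never press with more than 25 newtons, and do not touch the cap with the gripper. Then put the pusher back upright in its holder with its collar down on the rim, let go, and leave the yellow note pad where it is.

Things in the scene. Friction and masses are not known exactly. Their poses are not given: they have to be found in the camera images.
- recess (a point): Centre of the recess's mouth, in the top face of a fixed aluminium bearing block 90x90x36 mm on the worktop (top face 36 mm up); z up, x and y along the block's sides. The recess is round, 52 mm wide, 20 mm deep; three spring-loaded steel balls stick 3.5 mm out of its wall, their centres 10 mm below the block's top.
- cap_top (a point): Centre of the flat top of the orange painted bearing cap (thin black ring on top); z up. Loose, 150 g, 20 mm tall: a tapered flange 50 mm wide, 6 mm thick below, a hub 40 mm wide above. At the start it lies in the recess's mouth on the three balls, a little askew, its top about 10 mm above the block; fully home its top is level with the block's top, the balls snapped in over its flange.
- cap: The same cap; origin at the centre of its underside, z up. Behaviour: the balls yield to about 6 to 12 N of downward push near its centre; the force then drops as the cap jumps the last 5 to 6 mm, and rises again once the cap is on the recess floor. More than 25 N from the pusher cracks it.
- pusher_grip (a point): Centre of the pusher's blue grip, 24x24 mm square, 54 mm tall (27 mm up and down from here); z up along the tool, x and y across the grip's flats. Loose, about 170 g. Below the grip a steel collar 44 mm wide, 8 mm thick, its underside 35 mm below this point; below that a slim steel stem ends in a white flat nose 18 mm wide.
- pusher: The same pusher; origin at the centre of the collar's underside, z up. The nose's end lies 50 to 72 mm below this point: it is screwed in or out differently each time and is not measured, so the height of first contact is unknown. The nose is sprung: it gives 1 mm for each 12 N, up to 5 mm.
- holder_mouth (a point): Centre of the mouth of the pusher's holder, at its rim 96 mm above the worktop; z up. A fixed upright grey square post 50 mm wide with a square hole 28 mm wide and 77 mm deep, on a dark 84x84 mm foot. The pusher hangs in it, nose down, its collar lying on the rim, so its grip centre is 35 mm above this point.
- note_pad: Yellow pad of sticky notes, 76x76x12 mm, a bystander; origin at the centre of its underside.
Things that resemble listed ones, but are neither listed nor needed, are in the scene too. There is more than one size of the pusher; the job needs the larger.

How it is judged:
On the way, in this order (a step that is already met when the one before it is completed fails the run):
1. the pusher is lifted clear of its holder (z of pusher_grip in the frame of holder_mouth above 0.08 m), for 0.1 s.
2. the cap is flush and the pusher, standing over it, keeps it pressed down with more than 10 N (z of cap_top in the frame of recess below 0.002 m and horizontal distance between cap_top and recess below 0.003 m and angle between the z axis of cap_top and the z axis of recess, either way round below 0.06 rad and horizontal distance between pusher_grip and recess below 0.025 m and contact force between pusher and cap above 10 N), for 0.5 s.
At the end, for the whole second after the job is handed in: The cap's top is no more than 2 mm above the block's top, within 3 mm of the recess's centre and level within 0.06 rad; the pusher hangs in its holder, upright within 0.08 rad, its grip centre within 10 mm sideways of the mouth's centre and 35 mm (give or take 3 mm) above it, and is released (z of cap_top in the frame of recess below 0.002 m and horizontal distance between cap_top and recess below 0.003 m and angle between the z axis of cap_top and the z axis of recess, either way round below 0.06 rad and horizontal distance between pusher_grip and holder_mouth below 0.01 m and z of pusher_grip in the frame of holder_mouth between 0.032 and 0.038 m and angle between pusher_grip's own z axis and vertical below 0.08 rad and contact force between pusher and the fingers below 0.1 N); the robot touches nothing.
It fails at once if the pusher presses on the cap with more than 25 N (contact force between pusher and cap above 25 N).
It fails at once if the gripper or arm touches the cap (contact force between any of the fingers, the arm and cap above 0.5 N).
It fails at once if the note pad is moved by more than 20 mm (distance of note_pad from where it was at the start of the episode above 0.02 m).
It also fails if it takes over 51 s, if anything falls off the work surface, if the arm or the gripper's body presses on something with over 40 N, if the wrist force passes 120 N, or if a joint passes its speed limit or range.

## Robot

A 6-joint arm with a two-finger parallel gripper is mounted at the origin on a cart in front of the work surface, level with it; the furniture and walls round the work are solid. World frame = base frame: x ahead of the robot, y to its left, z up, the work surface at z = 0. Lengths are in m, angles in rad, forces in N, time in s.
With the tool pointing down it reaches from about 0.275 to 0.75 m from the base axis. Payload 10.2 kg.
Tool frame: the origin (TCP) lies between the finger pads; the fingertips stand 25 mm ahead of it and the grasp point (between the pads) lies 6 mm ahead of it; z points along the fingers, y is the line along which they close (so a half turn about z gives the same grasp; the last joint's range is limited). The gripper opens to 85 mm and grips with 20 to 120 N. Pads are 22 mm wide; open, the fingers measure 114 mm over their backs; the gripper's body (76 mm by 85 mm) begins 54 mm behind the grasp point. The pads swing forward as they close: fully open they stand 13 mm farther back than shut.
Start: joints at [-1.373, 0.313, 1.498, -0, 1.331, -0.223], TCP at [0.214, -0.479, 0.256] pointing down, gripper open.
Joint ranges: [-2.94, 2.94], [-0.97, 2.17], [0.19, 2.56], [-1.23, 4.37], [0.02, 3.11], [-2.88, 2.88]. Speed limits (rad/s): [2.39, 2.39, 3.01, 3.14, 3.14, 3.14].

## Interface

Orientations are given as a unit quaternion [w, x, y, z].
In Python, from workcell import env gives the robot as it stands.
- The arm moves only by the tool step_arm, never from a script. Its argument "increments" is a list of rows, each a list of 7 numbers: the shift along the tool's x, y, z scaled (see below), then the turn, a rotation vector about the tool's x, y, z scaled (see below), then the gripper command: -1 is shut, 1 is fully open, values between are in proportion. A call has 1 to 20 rows; each row shifts and turns the commanded pose from where the row before left it, along the tool's axes as they then stand; what a row does not reach is not made up. The controller multiplies each number of a shift by 750 mm and each number of a turn by 2 rad. A row lasts 1/10 s, in which the tool goes at most 50 mm and 8.59 degrees, less where a joint would pass 70% of its speed; a pose out of reach is approached as far as the arm can. A call with a number of a shift or a turn outside -1 to 1 is refused whole. A call with a gripper value outside its range is refused whole. The fingers move at their own pace and stop on an object; "newtons" is the grip in N (left out, the last holds). Time passes only in rows, so rows that do not move let the fingers close. It gives the time, the measured TCP pose, the force, the opening and the grip force at its end, in the units of the state.
- env.sense(): the state, without advancing time (a new reading comes with each control period).
- env.snapshot(name): name is "scene" or "top" or "wrist"; returns the picture (420x560x3 uint8, red, green, blue); there is no depth.
- env.camera_info(name): a dict with "intrinsics" (3x3 intrinsics, pixels), "R" (3x3) and "t" (3): a world point X has camera coordinates R X + t. Camera axes: x right, y down, z forward; pixel columns grow to the right and rows downward; lengths in m; the calibration is good to about 2 mm. The wrist camera is an equidistant fisheye: a pixel r from the principal point sees the ray r / f radians off the axis. A picture is of the moment at which its call begins: read the wrist's pose just before it. camera_info takes no time and is no camera call; for the wrist camera it gives the pose at the moment of the call.
- env.finish_job(): hands the job in; it is judged then, once.
Trained networks look in the newest picture that a camera, given by its name, has taken for a name from the list of things; names that differ only in an ending like _2 or _b are one class to them, and where a whole thing is asked for, a point or a joint stands for the part that bears it (a point fixed in the world has none). Each returns a list of dicts, best first, with "p" (0 to 1); they miss things now and then, are a little off and sometimes report something else, mostly with a low value. They report only what shows in the picture. A call takes as long as a camera call. They do not tell look-alikes from the thing itself.
- env.boxes_of(camera, target): "location" ([x, y, z] in m, in the coordinates of the camera as it stood for that picture, good to about 4 mm: the middle of the surface that is visible of it).
- env.masks_of(camera, target): "pixels" (420x560 bool, what is visible of it).
The state is a dict: "time_s": time; "joint_pos": joint angles; "dq": joint speeds; "joint_torque": joint torques, N m; "ee_pos": TCP position; "eef_rot": TCP orientation; "contact_force": force on the tool from outside, world axes, zero at the start; "wrist_torque": the same for the moment, N m; "gripper_width": finger opening in m; "finger_force": force on a finger pad.
Only numpy, scipy, OpenCV 4.12 (cv2) and the standard library are available. Lean on these libraries where they do the work, as an engineer would, in place of code of your own. Each camera call takes 0.05 s, during which the arm holds its last target. There are 200 camera calls.

## Working session

There is one attempt and no reset: what is moved stays moved. The work goes in short steps, Python scripts to look and compute and a tool call to move; the robot and the scene stay as the last step left them, time stands still between calls to the robot, and variables do not carry over. Pictures are saved under pics/ and viewed, at most 10 in all, crops included, and the job is handed in when it is done.

Besides the shell and the picture viewer there is one more tool, called after ">>>" as a command line: name --pt "numbers of a row" for each row, then --argument value for the rest. step_arm: Moves the arm, as the interface text tells. Shifts and turns lie within -1 to 1; 1 stands for 750 mm of shift or 2 rad of turn. Its arguments: {"type":"object","properties":{"increments":{"type":"array","items":{"type":"array","items":{"type":"number","minimum":-1,"maximum":1}}},"newtons":{"type":"number"}},"required":["increments"]}

```bash
mkdir -p pics; cat > h.py <<'E'
import numpy as np, cv2
from workcell import env
def save(n,f,crop=None,s=1):
    im=env.snapshot(n)[:,:,::-1]
    if crop: im=im[crop[1]:crop[3],crop[0]:crop[2]]
    cv2.imwrite('pics/'+f,cv2.resize(im,None,fx=s,fy=s,interpolation=cv2.INTER_CUBIC))
def world(n,p):
    c=env.camera_info(n); return np.array(c['R']).T@(np.array(p)-np.array(c['t']))
def proj(n,X):
    c=env.camera_info(n); q=np.array(c['R'])@X+np.array(c['t']); u=np.array(c['intrinsics'])@q; return u[:2]/u[2]
def ray(n,uv,z):
    c=env.camera_info(n); R=np.array(c['R']);o=-R.T@np.array(c['t']);d=R.T@np.linalg.inv(c['intrinsics'])@np.array([*uv,1]);return o+d*(z-o[2])/d[2]
E
python3 - <<'E'
from h import *
save('scene','s0.png');save('top','t0.png')
for n in('scene','top'):
    for t in('pusher_grip','pusher','cap_top','recess','holder_mouth','note_pad'):
        for b in env.boxes_of(n,t):
            if b['p']>.2:
                w=world(n,b['location']);print(n,t,round(b['p'],2),w.round(3),proj(n,w).round())
print(env.sense())
E
```

```text
scene pusher_grip 0.74 [ 0.469 -0.203  0.049] [368. 176.]
scene pusher_grip 0.72 [0.646 0.303 0.013] [175. 295.]
scene pusher_grip 0.71 [ 0.48  -0.093  0.125] [347. 176.]
scene pusher 0.88 [ 0.484 -0.092  0.125] [345. 175.]
scene pusher 0.69 [ 0.467 -0.202  0.047] [368. 177.]
scene cap_top 0.72 [0.486 0.21  0.044] [267. 291.]
scene recess 0.56 [0.481 0.222 0.038] [266. 299.]
scene holder_mouth 0.7 [ 0.472 -0.083  0.023] [343. 212.]
scene note_pad 0.59 [0.644 0.302 0.014] [176. 295.]
top pusher_grip 0.55 [ 0.485 -0.1    0.121] [345. 229.]
top pusher_grip 0.4 [ 0.474 -0.201  0.061] [382. 235.]
top pusher 0.82 [ 0.481 -0.101  0.12 ] [346. 230.]
top cap_top 0.73 [0.489 0.204 0.048] [224. 229.]
top recess 0.57 [0.489 0.199 0.03 ] [227. 230.]
top holder_mouth 0.86 [ 0.473 -0.09   0.007] [336. 237.]
top note_pad 0.62 [0.652 0.295 0.011] [193. 170.]
{'time_s': 0.7, 'joint_pos': array([-1.37338877e+00,  3.12940742e-01,  1.49773254e+00,  2.67337811e-06,
        1.33098030e+00, -2.23397184e-01]), 'dq': array([ 2.33592609e-05,  1.19912948e-04, -5.16979396e-04,  8.81782937e-04,
        4.76563305e-06, -1.66113782e-03]), 'joint_torque': array([-4.36995630e-03, -4.12110579e+01, -2.59876978e+01, -4.11449182e-04,
        5.57400817e-04, -6.61159916e-06]), 'ee_pos': array([ 0.214451  , -0.47920465,  0.25626105]), 'eef_rot': array([-3.04482377e-05,  9.77947023e-01,  2.08853103e-01,  1.69422668e-06]), 'contact_force': array([0.20602302, 0.14306099, 0.55231939]), 'wrist_torque': array([ 0.00192592, -0.00448458,  0.03001417]), 'finger_force': 0.0, 'gripper_width': 0.08502504434192514}
```

View pics/s0.png

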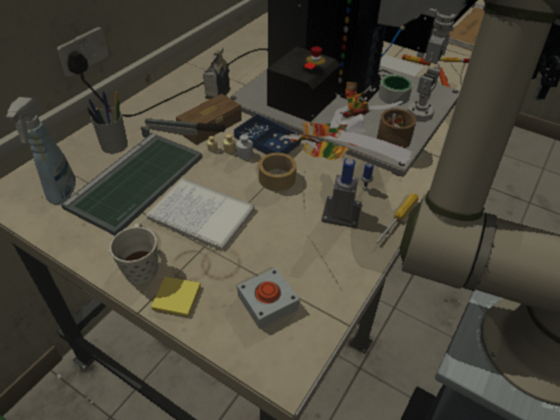

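View pics/t0.png

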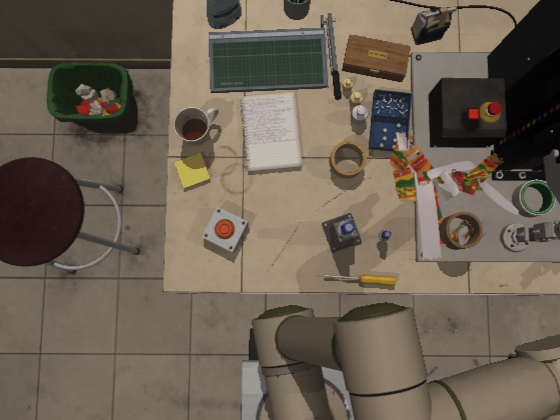

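```bash
python3 - <<'E'
from h import *
a=cv2.imread('pics/t0.png')[190:280,290:420]; b=cv2.imread('pics/s0.png')[130:250,300:430]
a=cv2.resize(a,(390*1,270));a=cv2.resize(a,(390,360));b=cv2.resize(b,(390,360))
cv2.imwrite('pics/c0.png',np.hstack([a,b]))
E
```

```text
(no output)
```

View pics/c0.png

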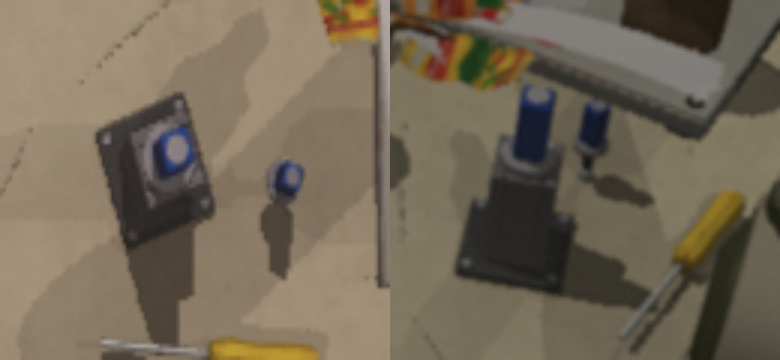

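The big pusher is the one hanging in the grey holder, at scene (347,172) and top (346,230). The look-alike at scene (368,177) and top (385,235) is smaller and stands bare on the table, with no post. The cap and block are at top (225,229), the pad at (192,170).

```bash
cat >> h.py <<'E'
from scipy.spatial.transform import Rotation as Ro
def tool():
    s=env.sense();q=s['eef_rot'];return np.array(s['ee_pos']),Ro.from_quat([q[1],q[2],q[3],q[0]]),s
def plan(X,yaw):
    "yaw: world direction of tool x (tool down); prints total shift(mm & units) and turn units"
    p,R,s=tool();c,sn=np.cos(yaw),np.sin(yaw)
    T=Ro.from_matrix(np.array([[c,sn,0],[sn,-c,0],[0,0,-1.]]))
    print('pos',p.round(4),'q6',s['joint_pos'].round(2),'shift units (current frame)',(R.inv().apply(X-p)/.75).round(4),'in final frame',(T.inv().apply(X-p)/.75).round(4),'turn',((R.inv()*T).as_rotvec()/2).round(4))
E
python3 - <<'E'
from h import *
t=cv2.imread('pics/t0.png')
env.snapshot('top')
m=[b for b in env.masks_of('top','holder_mouth')]
for b in m: print(b['p'],np.argwhere(b['pixels']).mean(0),b['pixels'].sum())
C=np.array([ray('top',u,.008) for u in [(323,219),(351,214),(360,243),(333,251)]])
print(C.round(4),C.mean(0)); r=cv2.minAreaRect(C[:,:2].astype('f4')*1000);print(r)
for n,u in(('top',(347,227)),('scene',(348,161))): print(n,'griptop',ray(n,u,.158))
for n,u in(('top',(225,229)),('scene',(267,291))): print(n,'captop',ray(n,u,.046))
for y in (0.2,.25,.3,.35,-.2,-.25,-.3,-.35): plan(np.array([.481,-.097,.30]),y)
E
```

```text
0.77 [233.57541899 339.59636872] 716
[[ 0.5209 -0.0542  0.008 ]
 [ 0.5347 -0.129   0.008 ]
 [ 0.4575 -0.1519  0.008 ]
 [ 0.436  -0.0802  0.008 ]] [ 0.48727355 -0.10385015  0.008     ]
((489.2355041503906, -103.2027359008789), (88.814208984375, 75.59351348876953), 16.702428817749023)
top griptop [ 0.48548408 -0.09914978  0.158     ]
scene griptop [ 0.48585964 -0.10174313  0.158     ]
top captop [0.4893554  0.20235052 0.046     ]
scene captop [0.48603481 0.21145666 0.046     ]
pos [ 0.2145 -0.4792  0.2563] q6 [-1.37  0.31  1.5  -0.    1.33 -0.22] shift units (current frame) [ 0.5326 -0.32   -0.0583] in final frame [ 0.4496 -0.4289 -0.0583] turn [0.     0.     0.1104]
pos [ 0.2145 -0.4792  0.2563] q6 [-1.37  0.31  1.5  -0.    1.33 -0.22] shift units (current frame) [ 0.5326 -0.32   -0.0583] in final frame [ 0.4704 -0.4059 -0.0583] turn [0.     0.     0.0854]
pos [ 0.2145 -0.4792  0.2563] q6 [-1.37  0.31  1.5  -0.    1.33 -0.22] shift units (current frame) [ 0.5326 -0.32   -0.0583] in final frame [ 0.4901 -0.3818 -0.0583] turn [0.     0.     0.0604]
pos [ 0.2145 -0.4792  0.2563] q6 [-1.3
[... 243 characters left out ...]
rent frame) [ 0.5326 -0.32   -0.0583] in final frame [ 0.2471 -0.5701 -0.0583] turn [ 0.     -0.      0.3104]
pos [ 0.2145 -0.4792  0.2563] q6 [-1.37  0.31  1.5  -0.    1.33 -0.22] shift units (current frame) [ 0.5326 -0.32   -0.0583] in final frame [ 0.2183 -0.5817 -0.0583] turn [ 0.     -0.      0.3354]
pos [ 0.2145 -0.4792  0.2563] q6 [-1.37  0.31  1.5  -0.    1.33 -0.22] shift units (current frame) [ 0.5326 -0.32   -0.0583] in final frame [ 0.1889 -0.5919 -0.0583] turn [ 0.     -0.      0.3604]
pos [ 0.2145 -0.4792  0.2563] q6 [-1.37  0.31  1.5  -0.    1.33 -0.22] shift units (current frame) [ 0.5326 -0.32   -0.0583] in final frame [ 0.1591 -0.6006 -0.0583] turn [ 0.     -0.      0.3854]
```

>>> step_arm --pt "0 0 -0.03 0 0 0.0375 1" --pt "0 0 -0.03 0 0 0.038 1" --pt "0.048 -0.04 0 0 0 0 1" --pt "0.048 -0.04 0 0 0 0 1" --pt "0.048 -0.04 0 0 0 0 1" --pt "0.048 -0.04 0 0 0 0 1" --pt "0.048 -0.04 0 0 0 0 1" --pt "0.048 -0.04 0 0 0 0 1" --pt "0.048 -0.04 0 0 0 0 1" --pt "0.048 -0.04 0 0 0 0 1" --pt "0.048 -0.04 0 0 0 0 1" --pt "0.048 -0.04 0 0 0 0 1" --pt "0 0 0 0 0 0 1"

```text
time_s: 2.1
ee_pos: [0.4832, -0.0901, 0.3012]
eef_rot: [-0.0, 0.991, 0.137, 0.0]
contact_force: [-0.3, -0.6, -0.3]
gripper_width: 0.0857
finger_force: 0.0
```

```bash
cat >> h.py <<'E'
def wray(uv,z,n='wrist'):
    c=env.camera_info(n);R=np.array(c['R']);K=np.array(c['intrinsics']);o=-R.T@np.array(c['t'])
    v=np.array([(uv[0]-K[0,2])/K[0,0],(uv[1]-K[1,2])/K[1,1]]);r=np.hypot(*v)
    d=R.T@np.array([*(v*np.sinc(r/np.pi)),np.cos(r)]);return o+d*(z-o[2])/d[2]
E
python3 - <<'E'
from h import *
c=env.camera_info('wrist');print(c)
save('wrist','w0.png')
for t in('pusher_grip','pusher','holder_mouth'):
    for b in env.boxes_of('wrist',t):
        if b['p']>.2:print(t,round(b['p'],2),world('wrist',b['location']).round(4))
m=env.masks_of('wrist','pusher_grip')
for b in m:
    pt=np.argwhere(b['pixels']);print(b['p'],pt.mean(0)[::-1],len(pt))
plan(np.array([.485,-.1,.30]),.27)
E
```

```text
{'intrinsics': array([[325.1922621 ,   0.        , 274.6344444 ],
       [  0.        , 325.1922621 , 214.90408319],
       [  0.        ,   0.        ,   1.        ]]), 'R': array([[ 2.71769643e-01, -9.62362264e-01, -3.66531018e-04],
       [-9.27063882e-01, -2.61903601e-01,  2.68251864e-01],
       [-2.58251467e-01, -7.25629157e-02, -9.63348744e-01]]), 't': array([-0.21746654,  0.37731271,  0.54032369])}
pusher_grip 0.82 [ 0.4797 -0.2081  0.0542]
pusher_grip 0.73 [ 0.4905 -0.1029  0.1436]
pusher 0.81 [ 0.4771 -0.2079  0.0629]
pusher 0.73 [ 0.4874 -0.0989  0.1446]
holder_mouth 0.81 [ 0.5025 -0.0972  0.0138]
holder_mouth 0.44 [0.4953 0.1955 0.0454]
0.69 [286.58257713 198.80520266] 1653
0.57 [366.52793834 217.52986513] 519
pos [ 0.481  -0.0951  0.3013] q6 [-0.43  0.21  1.52 -0.    1.42  0.87] shift units (current frame) [0.0034 0.0077 0.0018] in final frame [0.0033 0.0077 0.0018] turn [ 0.0001  0.0001 -0.0009]
```

View pics/w0.png

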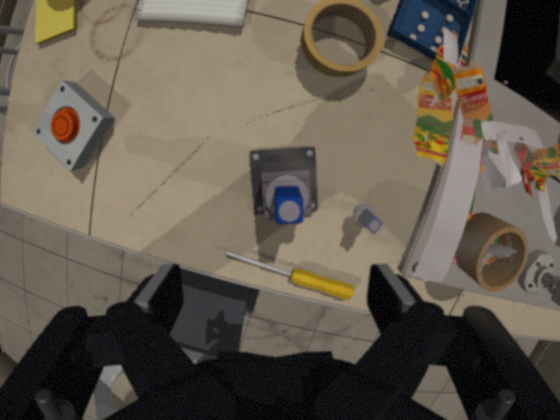

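The picture shows the holder upright at (285,185), nearly square to the gripper. The pusher's grip top is at (289,210), the small look-alike at (368,218) and the cap at (65,124).

```bash
python3 - <<'E'
from h import *
for n,u,z in(('griptop',(289,210),.158),('collar',(288,190),.104),('f1',(250,152),.008),('f2',(314,149),.008),('f3',(317,210),.008),('captop',(65,124),.047)): print(n,wray(u,z).round(4))
im=cv2.imread('pics/w0.png');b=im[:,:,0].astype(int)-im[:,:,2]
m=np.zeros(b.shape,'u1');m[180:235,262:320]=b[180:235,262:320]>50
c=max(cv2.findContours(m,0,2)[0],key=cv2.contourArea);print(cv2.minAreaRect(c),cv2.approxPolyDP(c,2,True)[:,0].tolist())
cv2.imwrite('pics/c1.png',cv2.resize(im[135:235,235:335],None,fx=6,fy=6,interpolation=cv2.INTER_CUBIC))
E
```

```text
griptop [ 0.4834 -0.1065  0.158 ]
collar [ 0.4897 -0.1061  0.104 ]
f1 [ 0.5071 -0.0554  0.008 ]
f2 [ 0.5324 -0.1324  0.008 ]
f3 [ 0.4569 -0.1592  0.008 ]
captop [0.4928 0.193  0.047 ]
((288.5, 204.5), (35.0, 27.0), 90.0) [[278, 188], [275, 198], [277, 222], [284, 222], [278, 216], [277, 209], [288, 199], [299, 205], [300, 215], [293, 222], [300, 221], [302, 200], [297, 188]]
```

View pics/c1.png

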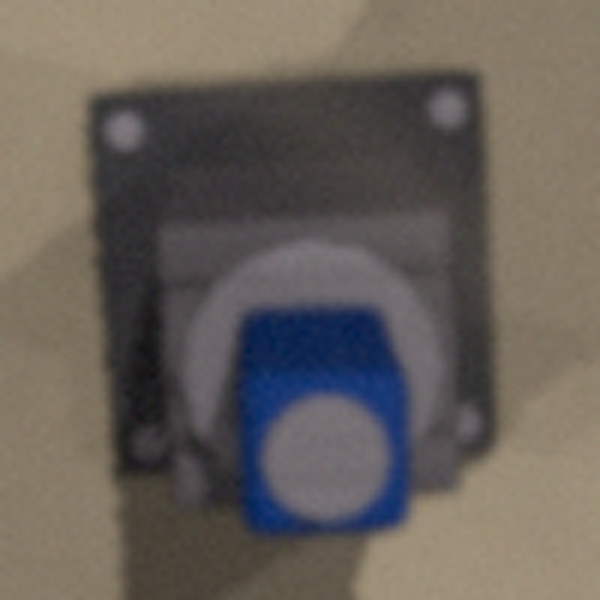

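>>> step_arm --pt "0.0015 0.0143 0.02 0 0 0 1" --pt "0 0 0.04 0 0 0 1" --pt "0 0 0.04 0 0 0 1" --pt "0 0 0.04 0 0 0 1" --pt "0 0 0.04 0 0 0 1" --pt "0 0 0.026 0 0 0 1" --pt "0 0 0.01 0 0 0 1" --pt "0 0 0 0 0 0 1" --pt "0 0 0 0 0 0 1" --pt "0 0 0 0 0 0 1"

```text
time_s: 3.35
ee_pos: [0.4858, -0.1046, 0.1404]
eef_rot: [0.001, 0.991, 0.134, 0.001]
contact_force: [-0.2, -0.7, 0.4]
gripper_width: 0.0854
finger_force: 0.0
```

```bash
python3 - <<'E'
from h import *
print(tool()[2]['ee_pos'])
save('wrist','w1.png',(120,120,440,360),2)
E
```

```text
[ 0.48583217 -0.10456812  0.14042134]
```

View pics/w1.png

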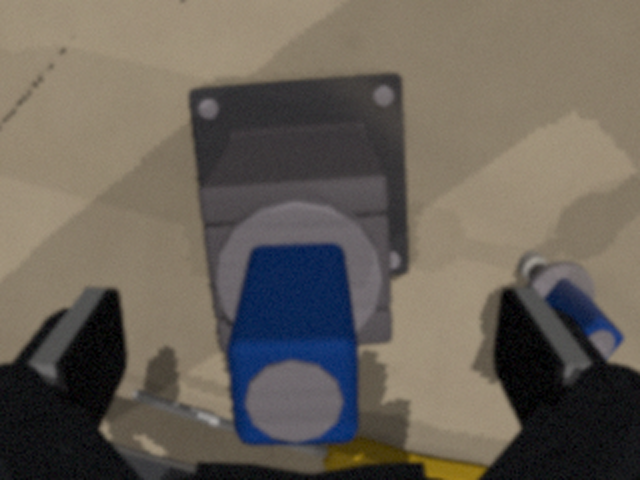

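The grip sits about 2.7 mm left of the pads' middle, and the holder is about 3° off square. I'll correct both and close the gripper.

>>> step_arm --pt "0 -0.0035 0 0 0 -0.025 1" --pt "0 0 0 0 0 0 1" --pt "0 0 0 0 0 0 -1" --pt "0 0 0 0 0 0 -1" --pt "0 0 0 0 0 0 -1" --pt "0 0 0 0 0 0 -1" --pt "0 0 0 0 0 0 -1" --pt "0 0 0 0 0 0 -1" --pt "0 0 0 0 0 0 -1" --pt "0 0 0 0 0 0 -1" --newtons 80

```text
time_s: 4.4
ee_pos: [0.4849, -0.1017, 0.1395]
eef_rot: [0.0, 0.987, 0.159, 0.0]
contact_force: [0.3, 0.5, 3.3]
gripper_width: 0.0234
finger_force: 78.5
```

>>> step_arm --pt "0 0 -0.03 0 0 0 -1" --pt "0 0 -0.05 0 0 0 -1" --pt "0 0 -0.06 0 0 0 -1" --pt "0 0 -0.06 0 0 0 -1" --pt "0 0 0 0 0 0 -1" --pt "0.0162 -0.0466 0 0 0 0 -1" --pt "0.0162 -0.0466 0 0 0 0 -1" --pt "0.0162 -0.0466 0 0 0 0 -1" --pt "0.0162 -0.0466 0 0 0 0 -1" --pt "0.0162 -0.0466 0 0 0 0 -1" --pt "0.0162 -0.0466 0 0 0 0 -1" --pt "0 0 0 0 0 0 -1" --pt "0 0 0 0 0 0 -1"

```text
time_s: 5.7
ee_pos: [0.4876, 0.1207, 0.2881]
eef_rot: [-0.0, 0.987, 0.16, -0.001]
contact_force: [0.1, -1.1, -1.6]
gripper_width: 0.0233
finger_force: 79.0
```

```bash
python3 - <<'E'
from h import *
save('wrist','w2.png')
for t in('cap_top','recess','pusher'):
    for b in env.boxes_of('wrist',t):
        if b['p']>.2:print(t,round(b['p'],2),world('wrist',b['location']).round(4))
for t in ('cap_top','pusher'):
    for b in env.masks_of('wrist',t):
        pt=np.argwhere(b['pixels']);uv=pt.mean(0)[::-1];print(t,b['p'],uv,len(pt),wray(uv,.046))
env.snapshot('top')
for t in ('cap_top',):
    for b in env.masks_of('top',t):
        pt=np.argwhere(b['pixels']);uv=pt.mean(0)[::-1];print('top',b['p'],uv,len(pt),ray('top',uv,.046))
print(tool()[2])
E
```

```text
cap_top 0.67 [0.4944 0.2027 0.0505]
recess 0.65 [0.4891 0.2053 0.0372]
pusher 0.82 [0.5012 0.1264 0.2977]
pusher 0.68 [ 0.4774 -0.207   0.0554]
cap_top 0.85 [205.6460177  159.83923304] 1356 [0.49360184 0.2035489  0.046     ]
pusher 0.73 [274.76355997 280.55958747] 7854 [0.37646295 0.08304883 0.046     ]
pusher 0.56 [488.675      269.76153846] 520 [ 0.47532539 -0.21163295  0.046     ]
top 0.62 [227.66666667 234.11111111] 54 [0.47615358 0.19521942 0.046     ]
{'time_s': 6.1, 'joint_pos': array([7.30344504e-03, 2.40154866e-01, 1.50675643e+00, 1.35581361e-05,
       1.39473128e+00, 1.25916930e+00]), 'dq': array([ 0.0047858 , -0.00054009, -0.00239805,  0.0008339 , -0.00102816,
        0.00177299]), 'joint_torque': array([-6.87837764e-02, -3.91070867e+01, -2.71706969e+01, -2.30686499e-03,
       -2.31100094e-03, -2.30574369e-03]), 'ee_pos': array([0.48803812, 0.1198706 , 0.28926296]), 'eef_rot': array([-1.03806291e-05,  9.87312528e-01,  1.58789077e-01, -2.36611814e-05]), 'contact_force': array([ 0.02026107,  0.29103843, -1.69599732]), 'wrist_torque': array([-0.01161588, -0.03570927,  0.00905678]), 'finger_force': 79.00429129600525, 'gripper_width': 0.023140591074633364}
```

View pics/w2.png

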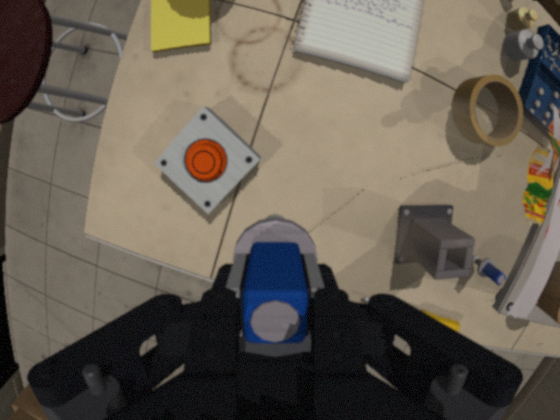

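The empty holder mouth is at (454,258). The cap is at (204,160), and the block's screws at (203,117), (259,159), (208,203) and (163,162). The pusher sits square in the grip.

```bash
python3 - <<'E'
from h import *
P=[wray(u,.036)for u in[(203,117),(259,159),(208,203),(163,162)]];print(np.mean(P,0),np.round(P,3))
print('mouth',wray((454,258),.096), 'cap',wray((204,160),.046))
plan(np.array([.4925,.2045,.289]),.319)
E
```

```text
[0.49199635 0.20359429 0.036     ] [[0.539 0.223 0.036]
 [0.511 0.147 0.036]
 [0.443 0.189 0.036]
 [0.475 0.256 0.036]]
mouth [ 0.48588321 -0.10049269  0.096     ] cap [0.49287208 0.20576931 0.046     ]
pos [0.488  0.1199 0.2893] q6 [0.01 0.24 1.51 0.   1.39 1.26] shift units (current frame) [ 0.041  -0.1053  0.0004] in final frame [ 0.041  -0.1053  0.0004] turn [-0.  0. -0.]
```

>>> step_arm --pt "0.0135 -0.035 0 0 0 0 -1" --pt "0.0135 -0.035 0 0 0 0 -1" --pt "0.0135 -0.035 0 0 0 0 -1" --pt "0 0 0.03 0 0 0 -1" --pt "0 0 0.04 0 0 0 -1" --pt "0 0 0.04 0 0 0 -1" --pt "0 0 0.03 0 0 0 -1" --pt "0 0 0.015 0 0 0 -1" --pt "0 0 0 0 0 0 -1" --pt "0 0 0 0 0 0 -1" --pt "0 0 0 0 0 0 -1" --pt "0 0 0 0 0 0 -1"

```text
time_s: 7.3
ee_pos: [0.4924, 0.2047, 0.174]
eef_rot: [-0.0, 0.987, 0.159, 0.001]
contact_force: [0.1, 0.3, -2.2]
gripper_width: 0.0234
finger_force: 79.4
```

```bash
python3 - <<'E'
from h import *
p,_,s=tool();print(p,s['contact_force'])
c=[int(v) for v in proj('scene',np.array([*p[:2],.08]))]
save('scene','s1.png',(c[0]-60,c[1]-50,c[0]+60,c[1]+40),6)
print(c,{z:proj('scene',np.array([*p[:2],z])).round(1)-np.array([c[0]-60,c[1]-50]) for z in(.048,.128,.08,.06)})
E
```

```text
[0.49244482 0.20473161 0.17399886] [ 0.07745314  0.3015583  -2.21011697]
[266, 276] {0.048: array([60.2, 60.5]), 0.128: array([60.2, 34.9]), 0.08: array([60.2, 50.6]), 0.06: array([60.2, 56.9])}
```

View pics/s1.png

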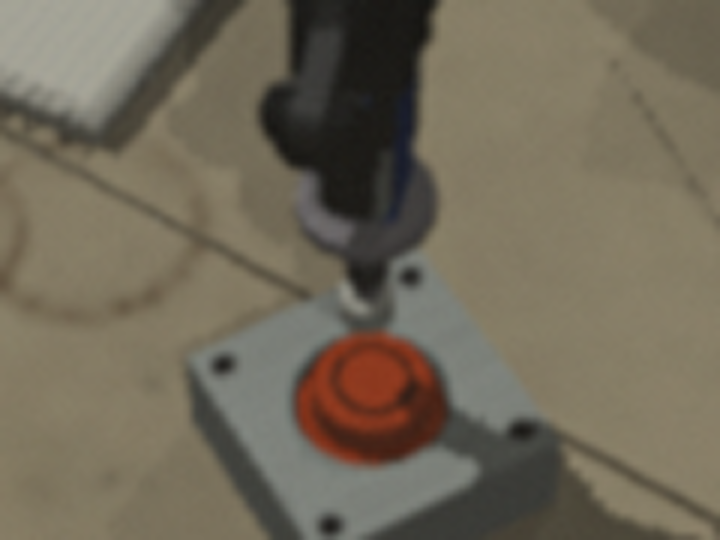

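The nose's end is about 24 mm above the cap and lies over its centre to within a few mm: nose (365,320), cap top (370,380) in the crop. Going down.

>>> step_arm --pt "-0.002 -0.002 0.005 0 0 0 -1" --pt "0 0 0.005 0 0 0 -1" --pt "0 0 0.004 0 0 0 -1" --pt "0 0 0.003 0 0 0 -1" --pt "0 0 0.001 0 0 0 -1" --pt "0 0 0 0 0 0 -1" --pt "0 0 0 0 0 0 -1"

```text
time_s: 8.05
ee_pos: [0.4902, 0.2056, 0.1596]
eef_rot: [-0.0, 0.987, 0.159, 0.0]
contact_force: [0.0, -0.1, -2.6]
gripper_width: 0.0229
finger_force: 79.4
```

>>> step_arm --pt "0 0 0.00133 0 0 0 -1" --pt "0 0 0.00133 0 0 0 -1" --pt "0 0 0.00133 0 0 0 -1" --pt "0 0 0 0 0 0 -1" --pt "0 0 0 0 0 0 -1"

```text
time_s: 8.55
ee_pos: [0.4902, 0.2056, 0.1565]
eef_rot: [-0.0, 0.987, 0.159, -0.0]
contact_force: [-0.9, 0.3, -1.3]
gripper_width: 0.0232
finger_force: 79.4
```

>>> step_arm --pt "0 0 0.00133 0 0 0 -1" --pt "0 0 0.00133 0 0 0 -1" --pt "0 0 0.00133 0 0 0 -1" --pt "0 0 0 0 0 0 -1" --pt "0 0 0 0 0 0 -1"

```text
time_s: 9.05
ee_pos: [0.4902, 0.2056, 0.1535]
eef_rot: [-0.0, 0.987, 0.159, -0.0]
contact_force: [0.1, -0.4, -1.6]
gripper_width: 0.0238
finger_force: 79.4
```

>>> step_arm --pt "0 0 0.00133 0 0 0 -1" --pt "0 0 0.00133 0 0 0 -1" --pt "0 0 0.00133 0 0 0 -1" --pt "0 0 0 0 0 0 -1" --pt "0 0 0 0 0 0 -1"

```text
time_s: 9.55
ee_pos: [0.4902, 0.2056, 0.1505]
eef_rot: [0.0, 0.987, 0.159, -0.0]
contact_force: [0.4, 0.1, -1.7]
gripper_width: 0.0234
finger_force: 79.4
```

>>> step_arm --pt "0 0 0.00133 0 0 0 -1" --pt "0 0 0.00133 0 0 0 -1" --pt "0 0 0 0 0 0 -1" --pt "0 0 0 0 0 0 -1"

```text
time_s: 9.95
ee_pos: [0.4902, 0.2056, 0.1486]
eef_rot: [-0.0, 0.987, 0.159, -0.0]
contact_force: [-0.7, 0.2, -1.2]
gripper_width: 0.023
finger_force: 79.4
```

>>> step_arm --pt "0 0 0.00133 0 0 0 -1" --pt "0 0 0.00133 0 0 0 -1" --pt "0 0 0 0 0 0 -1" --pt "0 0 0 0 0 0 -1"

```text
time_s: 10.35
ee_pos: [0.4902, 0.2056, 0.1466]
eef_rot: [0.0, 0.987, 0.159, -0.0]
contact_force: [-0.3, 0.6, -1.0]
gripper_width: 0.023
finger_force: 79.4
```

>>> step_arm --pt "0 0 0.00133 0 0 0 -1" --pt "0 0 0.00133 0 0 0 -1" --pt "0 0 0 0 0 0 -1" --pt "0 0 0 0 0 0 -1"

```text
time_s: 10.75
ee_pos: [0.4902, 0.2056, 0.1445]
eef_rot: [0.0, 0.987, 0.159, -0.0]
contact_force: [-0.2, 0.8, -1.0]
gripper_width: 0.0232
finger_force: 79.4
```

>>> step_arm --pt "0 0 0.00133 0 0 0 -1" --pt "0 0 0.00133 0 0 0 -1" --pt "0 0 0 0 0 0 -1" --pt "0 0 0 0 0 0 -1"

```text
time_s: 11.15
ee_pos: [0.4902, 0.2057, 0.1427]
eef_rot: [-0.0, 0.987, 0.159, 0.0]
contact_force: [-0.3, -0.1, -1.0]
gripper_width: 0.0231
finger_force: 79.4
```

>>> step_arm --pt "0 0 0.00133 0 0 0 -1" --pt "0 0 0.00133 0 0 0 -1" --pt "0 0 0 0 0 0 -1" --pt "0 0 0 0 0 0 -1"

```text
time_s: 11.55
ee_pos: [0.4904, 0.2057, 0.1409]
eef_rot: [-0.0, 0.987, 0.159, 0.0]
contact_force: [0.5, 1.0, 3.7]
gripper_width: 0.023
finger_force: 79.9
```

>>> step_arm --pt "0 0 0.0008 0 0 0 -1" --pt "0 0 0 0 0 0 -1" --pt "0 0 0 0 0 0 -1"

```text
time_s: 11.85
ee_pos: [0.4905, 0.2057, 0.1404]
eef_rot: [-0.0, 0.987, 0.159, 0.001]
contact_force: [0.3, -0.2, 4.8]
gripper_width: 0.0231
finger_force: 80.1
```

>>> step_arm --pt "0 0 0.0008 0 0 0 -1" --pt "0 0 0 0 0 0 -1" --pt "0 0 0 0 0 0 -1"

```text
time_s: 12.15
ee_pos: [0.4897, 0.2055, 0.1388]
eef_rot: [0.0, 0.987, 0.159, -0.001]
contact_force: [-0.3, -0.2, -2.2]
gripper_width: 0.0233
finger_force: 79.4
```

The cap snapped in: the force went from 4.8 to -2.2 N. Following it down to the floor.

>>> step_arm --pt "0 0 0.00133 0 0 0 -1" --pt "0 0 0.00133 0 0 0 -1" --pt "0 0 0.00133 0 0 0 -1" --pt "0 0 0 0 0 0 -1" --pt "0 0 0 0 0 0 -1"

```text
time_s: 12.65
ee_pos: [0.4901, 0.2056, 0.1363]
eef_rot: [-0.0, 0.987, 0.159, -0.0]
contact_force: [-0.3, 0.0, -1.0]
gripper_width: 0.0231
finger_force: 79.4
```

>>> step_arm --pt "0 0 0.0008 0 0 0 -1" --pt "0 0 0 0 0 0 -1" --pt "0 0 0 0 0 0 -1"

```text
time_s: 12.95
ee_pos: [0.4902, 0.2056, 0.1358]
eef_rot: [-0.0, 0.987, 0.159, -0.0]
contact_force: [0.5, -0.1, -2.2]
gripper_width: 0.0234
finger_force: 79.4
```

>>> step_arm --pt "0 0 0.00133 0 0 0 -1" --pt "0 0 0.00133 0 0 0 -1" --pt "0 0 0 0 0 0 -1" --pt "0 0 0 0 0 0 -1"

```text
time_s: 13.35
ee_pos: [0.4902, 0.2056, 0.1338]
eef_rot: [-0.0, 0.987, 0.159, -0.0]
contact_force: [-0.5, 0.4, -2.7]
gripper_width: 0.0233
finger_force: 79.4
```

>>> step_arm --pt "0 0 0.001 0 0 0 -1" --pt "0 0 0 0 0 0 -1" --pt "0 0 0 0 0 0 -1"

```text
time_s: 13.65
ee_pos: [0.4902, 0.2056, 0.1331]
eef_rot: [-0.0, 0.987, 0.159, 0.0]
contact_force: [0.5, -0.3, -1.1]
gripper_width: 0.0231
finger_force: 79.4
```

>>> step_arm --pt "0 0 0.001 0 0 0 -1" --pt "0 0 0 0 0 0 -1" --pt "0 0 0 0 0 0 -1"

```text
time_s: 13.95
ee_pos: [0.4903, 0.2056, 0.1325]
eef_rot: [0.0, 0.987, 0.159, 0.0]
contact_force: [-0.8, -0.8, 2.5]
gripper_width: 0.0229
finger_force: 79.4
```

>>> step_arm --pt "0 0 0.0008 0 0 0 -1" --pt "0 0 0 0 0 0 -1" --pt "0 0 0 0 0 0 -1"

```text
time_s: 14.25
ee_pos: [0.4904, 0.2057, 0.1322]
eef_rot: [-0.0, 0.987, 0.159, 0.0]
contact_force: [-0.2, 0.1, 5.1]
gripper_width: 0.0233
finger_force: 79.9
```

>>> step_arm --pt "0 0 0.0007 0 0 0 -1" --pt "0 0 0.0005 0 0 0 -1" --pt "0 0 0 0 0 0 -1" --pt "0 0 0 0 0 0 -1"

```text
time_s: 14.65
ee_pos: [0.4905, 0.2057, 0.1318]
eef_rot: [0.0, 0.987, 0.159, 0.001]
contact_force: [-3.1, 0.0, 9.7]
gripper_width: 0.0228
finger_force: 80.4
```

>>> step_arm --pt "0 0 0.0008 0 0 0 -1" --pt "0 0 0 0 0 0 -1" --pt "0 0 0 0 0 0 -1"

```text
time_s: 14.95
ee_pos: [0.4906, 0.2057, 0.1316]
eef_rot: [-0.0, 0.987, 0.159, 0.001]
contact_force: [-3.0, 0.0, 11.9]
gripper_width: 0.0233
finger_force: 80.9
```

Contact is now about 13.4 N. A small nudge to about 15 N, then hold for over a second.

>>> step_arm --pt "0 0 0.0004 0 0 0 -1" --pt "0 0 0 0 0 0 -1" --pt "0 0 0 0 0 0 -1" --pt "0 0 0 0 0 0 -1" --pt "0 0 0 0 0 0 -1" --pt "0 0 0 0 0 0 -1" --pt "0 0 0 0 0 0 -1" --pt "0 0 0 0 0 0 -1" --pt "0 0 0 0 0 0 -1" --pt "0 0 0 0 0 0 -1" --pt "0 0 0 0 0 0 -1" --pt "0 0 0 0 0 0 -1" --pt "0 0 0 0 0 0 -1" --pt "0 0 0 0 0 0 -1"

```text
time_s: 16.35
ee_pos: [0.4906, 0.2057, 0.1314]
eef_rot: [-0.0, 0.987, 0.159, 0.001]
contact_force: [-2.9, -0.6, 14.1]
gripper_width: 0.023
finger_force: 81.0
```

>>> step_arm --pt "0 0 -0.005 0 0 0 -1" --pt "0 0 -0.0265 0 0 0 -1" --pt "0 0 -0.06 0 0 0 -1" --pt "0 0 -0.06 0 0 0 -1" --pt "0 0 -0.06 0 0 0 -1" --pt "-0.012 0.036 0 0 0 0 -1" --pt "-0.012 0.036 0 0 0 0 -1" --pt "-0.012 0.036 0 0 0 0 -1" --pt "0 0 0 0 0 0 -1" --pt "0 0 0 0 0 0 -1" --pt "0 0 0 0 0 0 -1"

```text
time_s: 17.45
ee_pos: [0.4899, 0.1209, 0.2883]
eef_rot: [-0.0, 0.987, 0.16, -0.0]
contact_force: [-0.4, -0.1, -1.4]
gripper_width: 0.0233
finger_force: 79.2
```

```bash
python3 - <<'E'
from h import *
p,_,s=tool();print(p)
w=env.snapshot('wrist')[:,:,::-1]; a=w[100:220,145:265]; b=w[200:400,190:500]
cv2.imwrite('pics/w3.png',np.hstack([cv2.resize(a,(400,400),interpolation=2),cv2.resize(b,(400,258),interpolation=2) if 0 else cv2.copyMakeBorder(cv2.resize(b,(400,258),interpolation=2),0,142,0,0,0)]))
plan(np.array([.485,-.1017,.29]),.319)
E
```

```text
[0.48993337 0.12086564 0.28833822]
pos [0.4899 0.121  0.2883] q6 [0.01 0.25 1.5  0.   1.39 1.26] shift units (current frame) [-0.0998  0.2797 -0.0023] in final frame [-0.0993  0.2799 -0.0022] turn [-0.0001  0.0001  0.0009]
```

View pics/w3.png

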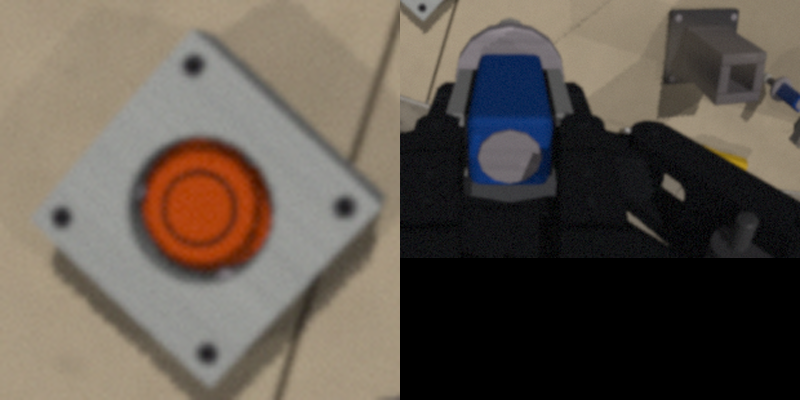

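The cap's hub is centred in the recess, with the ring at (200,207) and the recess centre at (202,208). The parallax seen earlier is gone, so the cap is flush. The pusher is still square in the grip; returning it to the holder.

>>> step_arm --pt "-0.0142 0.04 0 0 0 0 -1" --pt "-0.0142 0.04 0 0 0 0 -1" --pt "-0.0142 0.04 0 0 0 0 -1" --pt "-0.0142 0.04 0 0 0 0 -1" --pt "-0.0142 0.04 0 0 0 0 -1" --pt "-0.0142 0.04 0 0 0 0 -1" --pt "-0.0142 0.04 0 0 0 0 -1" --pt "0 0 0.04 0 0 0 -1" --pt "0 0 0.04 0 0 0 -1" --pt "0 0 0.02 0 0 0 -1" --pt "0 0 0 0 0 0 -1" --pt "0 0 0 0 0 0 -1" --pt "0 0 0 0 0 0 -1" --pt "0 0 0 0 0 0 -1"

```text
time_s: 18.9
ee_pos: [0.4857, -0.1025, 0.2145]
eef_rot: [0.001, 0.987, 0.159, 0.001]
contact_force: [0.4, -0.5, -1.0]
gripper_width: 0.0232
finger_force: 79.2
```

```bash
python3 - <<'E'
from h import *
plan(np.array([.485,-.1017,.145]),.319)
E
```

```text
pos [ 0.4857 -0.1025  0.2145] q6 [-0.44  0.29  1.65  0.    1.21  0.81] shift units (current frame) [-0.0006 -0.0014  0.0926] in final frame [-0.0005 -0.0013  0.0926] turn [ 0.0006 -0.0007  0.0006]
```

>>> step_arm --pt "-0.0005 -0.0013 0.01 0 0 0 -1" --pt "0 0 0.01 0 0 0 -1" --pt "0 0 0.01 0 0 0 -1" --pt "0 0 0.01 0 0 0 -1" --pt "0 0 0.01 0 0 0 -1" --pt "0 0 0.01 0 0 0 -1" --pt "0 0 0 0 0 0 -1" --pt "0 0 0 0 0 0 -1"

```text
time_s: 19.7
ee_pos: [0.4846, -0.1018, 0.1685]
eef_rot: [-0.0, 0.987, 0.159, -0.0]
contact_force: [-0.2, -0.6, -1.6]
gripper_width: 0.0232
finger_force: 79.2
```

>>> step_arm --pt "0 0 0.01 0 0 0 -1" --pt "0 0 0.01 0 0 0 -1" --pt "0 0 0.01 0 0 0 -1" --pt "0 0 0.003 0 0 0 -1" --pt "0 0 0 0 0 0 -1" --pt "0 0 0 0 0 0 -1"

```text
time_s: 20.3
ee_pos: [0.4847, -0.1018, 0.1439]
eef_rot: [0.0, 0.987, 0.159, 0.0]
contact_force: [1.4, 0.0, -1.9]
gripper_width: 0.023
finger_force: 79.2
```

>>> step_arm --pt "0 0 0.0025 0 0 0 -1" --pt "0 0 0.002 0 0 0 -1" --pt "0 0 0.0008 0 0 0 -1" --pt "0 0 0 0 0 0 -1" --pt "0 0 0 0 0 0 -1"

```text
time_s: 20.8
ee_pos: [0.4846, -0.1017, 0.1399]
eef_rot: [0.0, 0.987, 0.159, 0.0]
contact_force: [0.3, -0.5, -1.7]
gripper_width: 0.0232
finger_force: 79.2
```

>>> step_arm --pt "0 0 0.0008 0 0 0 -1" --pt "0 0 0 0 0 0 -1" --pt "0 0 0 0 0 0 -1"

```text
time_s: 21.1
ee_pos: [0.4847, -0.1018, 0.1395]
eef_rot: [0.0, 0.987, 0.159, 0.0]
contact_force: [-1.2, -0.4, 1.8]
gripper_width: 0.0229
finger_force: 79.8
```

The collar is on the rim. Releasing.

>>> step_arm --pt "0 0 0 0 0 0 -0.3" --pt "0 0 0 0 0 0 -0.1" --pt "0 0 0 0 0 0 0.2" --pt "0 0 0 0 0 0 0.5" --pt "0 0 0 0 0 0 1" --pt "0 0 0 0 0 0 1" --pt "0 0 0 0 0 0 1" --pt "0 0 0 0 0 0 1" --pt "0 0 -0.02 0 0 0 1" --pt "0 0 -0.05 0 0 0 1" --pt "0 0 -0.06 0 0 0 1" --pt "0 0 -0.06 0 0 0 1" --pt "0 0 -0.03 0 0 0 1" --pt "0 0 0 0 0 0 1" --pt "0 0 0 0 0 0 1"

```text
time_s: 22.6
ee_pos: [0.4844, -0.1016, 0.3036]
eef_rot: [-0.0, 0.987, 0.159, -0.0]
contact_force: [-0.4, -0.3, -0.8]
gripper_width: 0.0853
finger_force: 0.0
```

```bash
python3 - <<'E'
from h import *
w=env.snapshot('wrist')[:,:,::-1];cv2.imwrite('pics/w4.png',w)
for t in('pusher_grip','cap_top','recess'):
    for b in env.boxes_of('wrist',t):
        if b['p']>.2:print(t,round(b['p'],2),world('wrist',b['location']).round(4))
E
```

```text
pusher_grip 0.8 [ 0.4929 -0.0975  0.1449]
pusher_grip 0.6 [ 0.4823 -0.2052  0.0507]
cap_top 0.9 [0.4873 0.2017 0.0379]
recess 0.76 [0.4894 0.1946 0.0349]
```

View pics/w4.png

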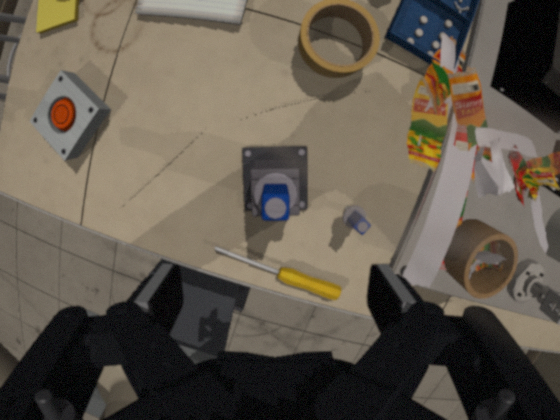

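The pusher hangs upright in its holder at (275,195) as at the start. The cap at (62,114) sits low in the block (the network gives z about 0.038), and the note pad hasn't moved. Handing in.

```bash
python3 -c "
from h import *
print(env.finish_job())"
```

```text
the job is handed in; nothing more can be done
None
```

I pressed the cap home and held it at about 15 N for over a second, put the pusher back in its holder and let go, left the note pad alone, and handed the job in; no verdict came back.

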